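# Find the canister that still holds its rock core

## Robot

A 7-joint arm with a two-finger parallel gripper is mounted at the origin on the work surface. World frame = base frame: x ahead of the robot, y to its left, z up, the work surface at z = 0. Lengths are in m, angles in rad, forces in N, time in s.
With the tool pointing down it reaches from about 0.425 to 0.925 m from the base axis. Payload 6.8 kg.
Tool frame: the origin (TCP) lies on the mounting face of the last link; the fingertips stand 173 mm ahead of it and the grasp point (between the pads) lies 155 mm ahead of it; z points along the fingers, y is the line along which they close (so a half turn about z gives the same grasp; the last joint's range is limited). The gripper opens to 85 mm and grips with 20 to 120 N. Pads are 22 mm wide; open, the fingers measure 114 mm over their backs; the gripper's body (76 mm by 85 mm) begins 54 mm behind the grasp point. The pads swing forward as they close: fully open they stand 13 mm farther back than shut.
Start: joints at [1.039, 0.477, 0.022, 1.555, -0.011, 1.109, -0.083], TCP at [0.278, -0.615, 0.405] pointing down, gripper open.
Joint ranges: [-2.96, 2.96], [-0.34, 2.1], [-1.41, 1.46], [0.24, 2.44], [-1.37, 4.51], [0.17, 1.92], [-2.96, 2.96]. Speed limits (rad/s): [2.39, 2.39, 3.14, 3.14, 3.14, 3.14, 3.14].

## Interface

Orientations are given as a unit quaternion [w, x, y, z].
In Python, from station import bot gives the robot as it stands. The module is installed in compiled form; this text tells all that it offers.
- The arm moves only by the shell command python3 -m pendant 'ROWS' [FORCE]. ROWS is JSON, a list of rows, each a list of 5 numbers: the finger opening in m, from 0 to 0.0854, then the shift along the tool's x, y, z in m, then the turn about the tool's z in degrees. In form: [[jaw, x, y, z, yaw], ...]. A call has 1 to 12 rows; each row shifts and turns the commanded pose from where the row before left it, along the tool's axes as they then stand; what a row does not reach is not made up. A row lasts 1/12 s, in which the tool goes at most 41.7 mm and 7.16 degrees, less where a joint would pass 70% of its speed; a pose out of reach is approached as far as the arm can. A call with a gripper value outside its range is refused whole. The fingers move at their own pace and stop on an object; FORCE is the grip in N (left out, the last holds). Time passes only in rows, so rows that do not move let the fingers close. It gives the time, the measured TCP pose, the force, the opening and the grip force at its end, in the units of the state.
- bot.get_obs(): the state, without advancing time (a new reading comes with each control period).
- bot.read_camera(name): name is "scene" or "top" or "wrist"; returns (picture, depth): 384x512x3 uint8, blue, green, red; 384x512 float32, m along the optical axis (not along the pixel's ray), 0 where there is no reading.
- bot.camera_model(name): a dict with "intrinsics" (3x3 intrinsics, pixels), "R" (3x3) and "t" (3): a world point X has camera coordinates R X + t. Camera axes: x right, y down, z forward; pixel columns grow to the right and rows downward; lengths in m; the calibration is good to about 2 mm. The wrist camera is an equidistant fisheye: a pixel r from the principal point sees the ray r / f radians off the axis. A picture is of the moment at which its call begins: read the wrist's pose just before it. camera_model takes no time and is no camera call; for the wrist camera it gives the pose at the moment of the call.
- bot.hand_in(): hands the job in; it is judged then, once.
Trained networks look in the newest picture that a camera, given by its name, has taken for a name from the list of things; names that differ only in an ending like _2 or _b are one class to them, and where a whole thing is asked for, a point or a joint stands for the part that bears it (a point fixed in the world has none). Each returns a list of dicts, best first, with "score" (0 to 1); they miss things now and then, are a little off and sometimes report something else, mostly with a low value. They report only what shows in the picture. A call takes as long as a camera call.
- bot.boxes_of(name, camera): "at" ([column, row] in pixels, amid what is visible of it).
- bot.trace(name, camera): "mask" (384x512 bool, what is visible of it) and "at" ([column, row] in pixels, amid what is visible of it).
- bot.pinpoint(name, camera): "at" ([column, row] in pixels: a listed point, or the origin of a listed thing).
The state is a dict: "t": time; "q": joint angles; "joint_vel": joint speeds; "joint_torque": joint torques, N m; "eef_pos": TCP position; "tool_rot": TCP orientation; "contact_force": force on the tool from outside, world axes, zero at the start; "torque": the same for the moment, N m; "gripper_width": opening from 0.0 (shut) to 1.0 (fully open); "grasp_force": force on a finger pad.
Only numpy, scipy, OpenCV 4.12 (cv2) and the standard library are available. Lean on these libraries where they do the work, as an engineer would, in place of code of your own. Each camera call takes 0.05 s, during which the arm holds its last target. There are 200 camera calls.

## Task

Three look-alike core canisters stand under the shelf of the filtration stand and only one still holds its heavy rock core. Feel by lifting which one is the heavy one and set it gently down, standing upright, in the yellow sample tray; leave the two light ones standing upright where they were under the shelf. Never tip a canister over and do not disturb the bottles and the glove box nearby.

Things in the scene. Friction and masses are not known exactly. Their poses are not given: they have to be found in the camera images.
- can_a: An upright round core canister, grey with a blue cap and a blue band near the foot, 52 mm in diameter and 120 mm tall, closed; origin at the centre of its underside, z up along its axis. One of the three look-alikes (any of them) holds a rock core and weighs about 0.5 kg, the other two hold only foam and weigh about 0.16 kg.
- can_b: An upright round core canister, grey with a blue cap and a blue band near the foot, 52 mm in diameter and 120 mm tall, closed; origin at the centre of its underside, z up along its axis. One of the three look-alikes (any of them) holds a rock core and weighs about 0.5 kg, the other two hold only foam and weigh about 0.16 kg.
- can_c: An upright round core canister, grey with a blue cap and a blue band near the foot, 52 mm in diameter and 120 mm tall, closed; origin at the centre of its underside, z up along its axis. One of the three look-alikes (any of them) holds a rock core and weighs about 0.5 kg, the other two hold only foam and weigh about 0.16 kg.
- stand: White filtration stand, fixed. Origin on the table; its open -x side faces the robot, y runs along it, z up. Base board 12 mm thick, x -60 to 100 mm, y -220 to 220 mm; the canisters stand on it near x = 0, y = -120, 0, 120 mm (up to 8 mm off). Posts 16 mm wide at y = +-210 mm, x 30 to 80 mm; front and back open. Funnels on the shelf reach 352 mm high.
- shelf_edge (a point): Middle of the stand's shelf's lower front edge, 210 mm above the table (78 mm above the canisters' caps), axes as the stand. The shelf runs from here 90 mm to +x and 220 mm to either side: the rear part of each canister is under it, so the gripper must lean back towards the robot (about 35 degrees).
- tray: Yellow open sample tray, fixed on the table, 160 x 160 mm outside, walls 5 mm thick and 30 mm high, floor 5 mm thick; origin at the centre of its underside, z up.
- wash_bottle: Bystander: white plastic bottle with a red cap, 60 mm in diameter, 150 mm tall, loose; origin at the centre of its underside.
- amber_bottle: Bystander: amber glass bottle with a black cap, 60 mm in diameter, 120 mm tall, loose; origin at the centre of its underside.
- glove_box: Bystander: blue box, 90 x 130 x 70 mm high, loose; origin at the centre of its underside.

How it is judged:
At the end, for the whole second after the job is handed in: The heavy canister stands on the floor of the tray, inside its walls (it bears on the tray with more than 3 N: the light ones weigh under 2 N, the heavy one over 4 N); the other two are within 40 mm of where they started; all three are upright (within 0.1 rad) and at rest (((contact force between can_a and tray above 3 N and x of can_a in the frame of tray between -0.06 and 0.06 m and y of can_a in the frame of tray between -0.06 and 0.06 m and z of can_a in the frame of tray below 0.012 m and distance of each of can_b, can_c from where it was at the start of the episode below 0.04 m) or (contact force between can_b and tray above 3 N and x of can_b in the frame of tray between -0.06 and 0.06 m and y of can_b in the frame of tray between -0.06 and 0.06 m and z of can_b in the frame of tray below 0.012 m and distance of each of can_a, can_c from where it was at the start of the episode below 0.04 m) or (contact force between can_c and tray above 3 N and x of can_c in the frame of tray between -0.06 and 0.06 m and y of can_c in the frame of tray between -0.06 and 0.06 m and z of can_c in the frame of tray below 0.012 m and distance of each of can_a, can_b from where it was at the start of the episode below 0.04 m)) and angle between each of can_a, can_b, can_c's own z axis and vertical below 0.1 rad and linear speed of each of can_a, can_b, can_c below 0.02 m/s); the robot touches nothing.
It fails at once if a canister is tipped by more than 0.6 rad (angle between any of can_a, can_b, can_c's own z axis and vertical above 0.6 rad).
It fails at once if a canister is dropped or thrown into the tray (faster than 0.35 m/s while its foot is inside the tray's walls, below their rim) ((linear speed of can_a above 0.35 m/s and z of can_a in the frame of tray below 0.03 m and x of can_a in the frame of tray between -0.08 and 0.08 m and y of can_a in the frame of tray between -0.08 and 0.08 m) or (linear speed of can_b above 0.35 m/s and z of can_b in the frame of tray below 0.03 m and x of can_b in the frame of tray between -0.08 and 0.08 m and y of can_b in the frame of tray between -0.08 and 0.08 m) or (linear speed of can_c above 0.35 m/s and z of can_c in the frame of tray below 0.03 m and x of can_c in the frame of tray between -0.08 and 0.08 m and y of can_c in the frame of tray between -0.08 and 0.08 m)).
It fails at once if a bystander is moved by more than 30 mm (distance of any of wash_bottle, amber_bottle, glove_box from where it was at the start of the episode above 0.03 m).
It also fails if it takes over 58 s, if anything falls off the work surface, if the arm or the gripper's body presses on something with over 40 N, if the wrist force passes 120 N, or if a joint passes its speed limit or range.

## Working session

There is one attempt and no reset: what is moved stays moved. The work goes in short steps, Python scripts to look and compute and a shell command to move; the robot and the scene stay as the last step left them, time stands still between calls to the robot, and variables do not carry over. Pictures are saved under pics/ and viewed, at most 10 in all, crops included, and the job is handed in when it is done.

```bash
mkdir -p pics
cat > h.py <<'E'
import numpy as np, cv2
from station import bot
def back(cam,m,u,v,d):
    K=np.array(m["intrinsics"]);R=np.array(m["R"]);t=np.array(m["t"])
    p=np.array([(u-K[0,2])/K[0,0],(v-K[1,2])/K[1,1],1.0])*d
    return R.T@(p-t)
E
python3 - <<'E'
from h import *
np.set_printoptions(precision=3,suppress=True)
ims=[]
for c in ["scene","top"]:
    im,d=bot.read_camera(c); m=bot.camera_model(c); ims.append(im)
    print(c,(-np.array(m["R"]).T@m["t"]))
    for n in ["can_a","stand","tray","wash_bottle","amber_bottle","glove_box"]:
        for r in bot.trace(n,c)[:3]:
            if r["score"]<.3: continue
            k=r["mask"]&(d>0); vs,us=np.nonzero(k)
            P=np.array([back(c,m,u,v,d[v,u]) for u,v in zip(us,vs)])
            if len(P)==0: continue
            print(n,round(r["score"],2),np.round(r["at"]),np.percentile(P,2,axis=0),np.percentile(P,98,axis=0),P.mean(0))
    for n in ["can_a","stand","shelf_edge","tray"]:
        print(n,[(np.round(r["at"]),round(r["score"],2)) for r in bot.pinpoint(n,c)[:4]])
    cv2.imwrite(f"pics/{c}.png",im)
o=bot.get_obs();print(o)
E
```

```text
scene [ 0.773 -0.461  1.391]
can_a 0.67 [284. 184.] [ 0.63  -0.003  0.039] [0.66  0.079 0.225] [0.641 0.048 0.124]
can_a 0.64 [266. 217.] [ 0.624 -0.085  0.04 ] [ 0.649 -0.039  0.138] [ 0.637 -0.067  0.119]
can_a 0.54 [300. 153.] [0.608 0.157 0.018] [0.648 0.213 0.138] [0.632 0.174 0.109]
stand 0.97 [301. 194.] [ 0.593 -0.158  0.009] [0.747 0.248 0.357] [0.689 0.016 0.209]
tray 0.65 [247. 136.] [0.348 0.123 0.   ] [0.508 0.284 0.035] [0.426 0.207 0.012]
amber_bottle 0.72 [255. 288.] [ 0.651 -0.263  0.019] [ 0.705 -0.21   0.124] [ 0.679 -0.241  0.086]
glove_box 0.78 [218. 314.] [ 0.574 -0.407  0.033] [ 0.663 -0.283  0.077] [ 0.62  -0.346  0.07 ]
can_a [(array([299., 166.]), 0.7), (array([289., 200.]), 0.61)]
stand [(array([288., 199.]), 0.71)]
shelf_edge [(array([297., 176.]), 0.65)]
tray [(array([243., 135.]), 0.88)]
top [ 0.365 -0.016  1.428]
can_a 0.72 [202. 176.] [0.616 0.157 0.028] [0.661 0.201 0.138] [0.634 0.176 0.111]
can_a 0.71 [270. 178.] [ 0.622 -0.084  0.033] [ 0.667 -0.038  0.137] [ 0.64  -0.06   0.114]
can_a 0.7 [236. 170.] [0.63  0.033 0.045] [0.673 0.078 0.136] [0.648 
[... 553 characters left out ...]
062]
can_a [(array([270., 182.]), 0.76), (array([201., 181.]), 0.68), (array([237., 178.]), 0.66)]
stand [(array([235., 181.]), 0.84)]
shelf_edge [(array([234., 166.]), 0.72)]
tray [(array([195., 236.]), 0.66)]
{'t': 1.1, 'q': array([ 1.039,  0.477,  0.022,  1.555, -0.012,  1.109, -0.083]), 'joint_vel': array([ 0.002, -0.002,  0.   , -0.   , -0.001,  0.   ,  0.002]), 'joint_torque': array([ -0.001, -59.634,   1.606, -28.155,   0.012,   0.002,   0.   ]), 'eef_pos': array([ 0.278, -0.615,  0.405]), 'tool_rot': array([0.   , 0.978, 0.21 , 0.   ]), 'contact_force': array([ 0.144,  0.554, -0.126]), 'torque': array([ 0.038, -0.026,  0.003]), 'grasp_force': 0.0, 'gripper_width': 1.0035165877823533}
```

```bash
cd pics; python3 -c "
import cv2,numpy as np
a=cv2.imread('scene.png');b=cv2.imread('top.png')
cv2.imwrite('both.png',cv2.resize(np.vstack([a,b]),(400,600)) if 0 else np.hstack([cv2.resize(a,(400,300)),cv2.resize(b,(400,300))]))"
```

```text
(no output)
```

View pics/both.png

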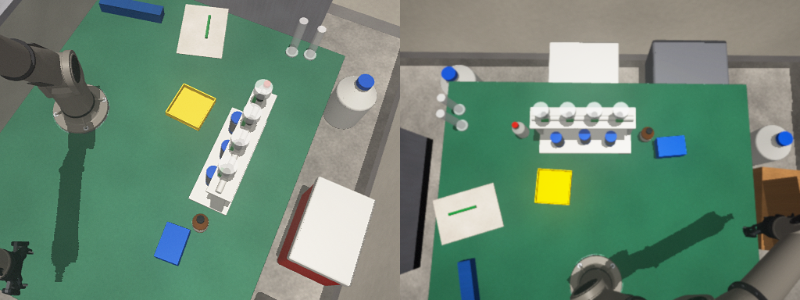

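The scene view (left) shows the three blue-capped cans along the front of the stand, with the tray on the robot side, and the amber bottle and glove box past the stand's −y end. Next I'll triangulate the stand and start the arm moving: level the yaw, rise, and swing towards y = 0.

```bash
python3 -m pendant '[[0.0854,0,0,-0.03,6],[0.0854,0,0,-0.03,6],[0.0854,0,0,-0.03,6],[0.0854,0,0,-0.03,6.2],[0.0854,0.01,-0.04,-0.01,0],[0.0854,0.01,-0.04,-0.01,0],[0.0854,0.01,-0.04,-0.01,0],[0.0854,0.01,-0.04,0,0],[0.0854,0.01,-0.04,0,0],[0.0854,0.01,-0.04,0,0],[0.0854,0.01,-0.04,0,0],[0.0854,0.01,-0.04,0,0]]'
cat >> h.py <<'E'
def tri(us):
    A=[]
    for c,(u,v) in us.items():
        m=bot.camera_model(c);P=np.array(m["intrinsics"])@np.c_[m["R"],m["t"]]
        A+=[u*P[2]-P[0],v*P[2]-P[1]]
    A=np.array(A);x=np.linalg.lstsq(A[:,:3],-A[:,3],rcond=None)[0];return x
E
python3 - <<'E'
from h import *
np.set_printoptions(precision=3,suppress=True)
print("edge",tri({"scene":(297,176),"top":(234,166)}),"stand",tri({"scene":(288,199),"top":(235,181)}),"tray",tri({"scene":(243,135),"top":(195,236)}))
# cap discs from depth in top view, cap height 0.12-0.145
im,d=bot.read_camera("top");m=bot.camera_model("top")
for r in bot.trace("can_a","top")[:3]:
    vs,us=np.nonzero(r["mask"]&(d>0));P=np.array([back("top",m,u,v,d[v,u]) for u,v in zip(us,vs)])
    Q=P[P[:,2]>.127];print("cap",len(Q),Q.min(0),Q.max(0))
o=bot.get_obs();print(o["q"],o["eef_pos"],o["tool_rot"])
# stand top/shelf extents
vs,us=np.nonzero(bot.trace("stand","top")[0]["mask"]&(d>0));P=np.array([back("top",m,u,v,d[v,u]) for u,v in zip(us,vs)])
for lo,hi in((.2,.24),(.005,.02)):
    Q=P[(P[:,2]>lo)&(P[:,2]<hi)];print(lo,np.percentile(Q,1,axis=0),np.percentile(Q,99,axis=0))
    rect=cv2.minAreaRect(Q[:,:2].astype(np.float32)*1000);print(rect)
E
```

```text
t: 2.1
eef_pos: [0.3565, -0.2952, 0.5544]
tool_rot: [0.0, 1.0, 0.001, 0.0]
contact_force: [0.6, -0.1, 0.2]
gripper_width: 0.998
grasp_force: 0.0
edge [0.66  0.063 0.202] stand [ 0.648  0.069 -0.004] tray [0.431 0.202 0.035]
cap 167 [0.63  0.033 0.127] [0.678 0.082 0.141]
cap 155 [ 0.622 -0.085  0.127] [ 0.672 -0.036  0.138]
cap 154 [0.616 0.157 0.127] [0.663 0.206 0.141]
[ 0.633  0.006 -0.087  1.822 -0.001  1.312 -1.012] [ 0.359 -0.291  0.555] [-0.     1.     0.006  0.001]
0.2 [ 0.659 -0.158  0.213] [0.749 0.277 0.239]
((703.9678955078125, 60.61796569824219), (91.40331268310547, 439.4836730957031), 0.5591897964477539)
0.005 [ 0.59  -0.156  0.006] [0.707 0.274 0.019]
((718.4439086914062, 60.269927978515625), (257.2393798828125, 439.3351745605469), 0.4381295442581177)
```

```bash
python3 -m pendant '[[0.0854,0.005,-0.035,-0.02,0],[0.0854,0.005,-0.035,-0.02,0],[0.0854,0.005,-0.035,-0.02,0],[0.0854,0.005,-0.035,-0.02,0],[0.0854,0.005,-0.035,-0.02,0],[0.0854,0.005,-0.035,-0.02,0],[0.0854,0.005,-0.035,-0.02,0],[0.0854,0.005,-0.035,-0.02,0],[0.0854,0,0,-0.04,0],[0.0854,0,0,-0.04,0],[0.0854,0,0,-0.04,0],[0.0854,0,0,-0.04,0]]'; python3 -c "
from h import *
o=bot.get_obs();print(o['q'],o['eef_pos'],o['tool_rot'])"
```

```text
t: 3.25
eef_pos: [0.3948, -0.0166, 0.8448]
tool_rot: [-0.0, 1.0, 0.003, 0.013]
contact_force: [-1.5, 0.3, -0.5]
gripper_width: 1.002
grasp_force: 0.0
[ 0.52218508 -0.07551868 -0.55587324  1.26727158 -0.04218125  1.91275975
 -1.6130964 ] [ 0.39479864 -0.01659366  0.84475102] [-3.42536110e-04  9.99915608e-01  2.63709066e-03  1.27163527e-02]
```

```bash
python3 -m pendant '[[0.0854,0,0,-0.03,0],[0.0854,0,0,-0.03,0],[0.0854,0,0,-0.03,0],[0.0854,0,0,-0.03,0]]'; python3 -c "
from h import *
o=bot.get_obs();print(o['q'],o['eef_pos'],o['tool_rot'])"; python3 -m pendant '[[0.0854,0,0,0.02,0],[0.0854,0,0,0.02,0],[0.0854,0,0,0.02,0]]'; python3 -c "
from h import *
o=bot.get_obs();print(o['q'],o['eef_pos'],o['tool_rot'])"
```

```text
t: 3.58
eef_pos: [0.3831, -0.0214, 0.8709]
tool_rot: [0.001, 0.999, -0.004, 0.041]
contact_force: [0.5, -0.8, 0.5]
gripper_width: 1.0
grasp_force: 0.0
[ 0.93569769 -0.10159455 -0.86653837  1.20886385 -0.08610125  1.91516735
 -1.54189002] [ 0.38311375 -0.02142926  0.87088796] [ 8.30649064e-04  9.99150859e-01 -3.57621945e-03  4.10375643e-02]
t: 3.83
eef_pos: [0.388, -0.02, 0.8104]
tool_rot: [0.001, 0.999, -0.001, 0.041]
contact_force: [-0.5, -0.0, -0.7]
gripper_width: 0.999
grasp_force: 0.0
[ 0.93179653 -0.14814588 -0.82801909  1.37505584 -0.11895216  1.78257304
 -1.49856322] [ 0.38799404 -0.01995265  0.81044034] [ 6.07740455e-04  9.99140328e-01 -1.28579128e-03  4.14316614e-02]
```

```bash
python3 -m pendant '[[0.0854,0,0,-0.04,0],[0.0854,0.005,0,-0.04,0],[0.0854,0.01,0,-0.04,0],[0.0854,0.01,0,-0.04,0],[0.0854,0.01,0,-0.04,0],[0.0854,0.01,0,-0.04,0],[0.0854,0.01,0,-0.04,0],[0.0854,0.01,0,-0.04,0]]'; python3 -c "
from h import *
o=bot.get_obs();print(o['q'],o['eef_pos'],o['tool_rot'])"
```

```text
t: 4.5
eef_pos: [0.3791, -0.0186, 0.9654]
tool_rot: [0.003, 0.989, -0.001, 0.148]
contact_force: [0.5, -0.4, 0.8]
gripper_width: 1.004
grasp_force: 0.0
[ 1.1891813  -0.06873456 -1.11937658  0.95797815 -0.07851732  1.91516917
 -1.54903026] [ 0.37906699 -0.01861758  0.96538203] [ 0.00284411  0.98899063 -0.00103176  0.14794723]
```

```bash
python3 -m pendant '[[0.0854,0.012,0,-0.038,0],[0.0854,0.014,0,-0.038,0],[0.0854,0.014,0,-0.038,0],[0.0854,0.014,0,-0.038,0],[0.0854,0.014,0,-0.038,0],[0.0854,0.014,0,-0.038,0]]'; python3 -c "
from h import *
o=bot.get_obs();print(o['q'],o['eef_pos'],o['tool_rot'])"
```

```text
t: 5.0
eef_pos: [0.3476, -0.0162, 1.0453]
tool_rot: [0.005, 0.97, -0.001, 0.244]
contact_force: [0.3, -0.3, -0.1]
gripper_width: 1.002
grasp_force: 0.0
[ 1.29650579 -0.0628899  -1.2080173   0.75411575 -0.08854933  1.91522774
 -1.54973943] [ 0.34757515 -0.01622229  1.04525966] [ 0.00518501  0.96981179 -0.00114582  0.24379685]
```

```bash
python3 -m pendant '[[0.0854,0.02,0,-0.035,0],[0.0854,0.02,0,-0.035,0],[0.0854,0.02,0,-0.035,0],[0.0854,0.02,0,-0.035,0]]'; python3 -c "
from h import *
o=bot.get_obs();print(o['q'],o['eef_pos'],o['tool_rot'])"
```

```text
t: 5.33
eef_pos: [0.3231, -0.0147, 1.0932]
tool_rot: [0.007, 0.952, -0.002, 0.305]
contact_force: [-0.3, 0.3, -0.4]
gripper_width: 0.997
grasp_force: 0.0
[ 1.49581808 -0.0488956  -1.40697738  0.61205461 -0.08220655  1.9152403
 -1.55368547] [ 0.32310301 -0.01474997  1.09322949] [ 0.00657995  0.95224064 -0.0018171   0.30527229]
```

```bash
cat > st.py <<'E'
from h import *
from scipy.spatial.transform import Rotation as R
np.set_printoptions(precision=4,suppress=True)
def pose():
    o=bot.get_obs();w,x,y,z=o['tool_rot'];M=R.from_quat([x,y,z,w]).as_matrix();return o,M,o['eef_pos']+.155*M[:,2]
def to(G):
    o,M,g=pose();return M.T@(np.array(G)-g)
if __name__=="__main__":
    import sys
    o,M,g=pose();print("q",o['q'],"G",g,"\n",M.T,"F",o['contact_force'],o['torque'])
    if len(sys.argv)>3: print("tool shift",to([float(a) for a in sys.argv[1:4]]))
E
python3 -m pendant '[[0.0854,-0.016,-0.0036,0.03,0],[0.0854,-0.016,-0.0036,0.03,0],[0.0854,-0.016,-0.0036,0.03,0],[0.0854,-0.016,-0.0036,0.03,0],[0.0854,-0.016,-0.0036,0.03,0],[0.0854,-0.016,-0.0036,0.03,0],[0.0854,-0.016,-0.0036,0.03,0],[0.0854,-0.016,-0.0036,0.03,0],[0.0854,-0.016,-0.0036,0.03,0],[0.0854,-0.016,-0.0036,0.03,0]]'; python3 st.py 0.50 0.057 0.30
```

```text
t: 6.17
eef_pos: [0.3598, 0.0134, 0.8247]
tool_rot: [0.011, 0.956, 0.002, 0.292]
contact_force: [-0.5, -0.7, 0.1]
gripper_width: 0.997
grasp_force: 0.0
q [ 0.4791 -0.3357 -0.4377  1.5528 -0.1359  1.298  -1.5497] G [0.4465 0.0103 0.6962] 
 [[ 0.8291  0.0109  0.559 ]
 [-0.0024 -0.9997  0.023 ]
 [ 0.5591 -0.0204 -0.8289]] F [-0.5099 -0.7117  0.126 ] [-0.0008  0.5302 -0.0045]
tool shift [-0.1766 -0.056   0.3574]
```

```bash
python3 -m pendant '[[0.0854,-0.004,-0.005,0.035,0],[0.0854,-0.013,-0.005,0.036,0],[0.0854,-0.013,-0.005,0.036,0],[0.0854,-0.014,-0.005,0.036,0],[0.0854,-0.016,-0.005,0.036,0],[0.0854,-0.016,-0.005,0.036,0],[0.0854,-0.016,-0.005,0.036,0],[0.0854,-0.016,-0.005,0.036,0],[0.0854,-0.016,-0.005,0.036,0],[0.0854,-0.016,-0.005,0.036,0]]'; python3 st.py 0.56 0.057 0.10
```

```text
t: 7.0
eef_pos: [0.4442, 0.055, 0.4488]
tool_rot: [0.011, 0.956, 0.002, 0.293]
contact_force: [1.2, -2.9, -0.1]
gripper_width: 1.004
grasp_force: 0.0
q [ 0.5905 -0.0429 -0.8674  2.1651  0.3329  0.4574 -2.1103] G [0.531  0.052  0.3204] 
 [[ 0.8287  0.0109  0.5595]
 [-0.0019 -0.9998  0.0223]
 [ 0.5596 -0.0195 -0.8285]] F [ 1.2272 -2.9428 -0.1189] [-0.1166  0.541  -0.0903]
tool shift [-0.0992 -0.01    0.1987]
```

```bash
cat > wr.py <<'E'
from st import *
m=bot.camera_model("wrist");im,d=bot.read_camera("wrist");cv2.imwrite("pics/w1.png",im)
K=np.array(m["intrinsics"]);Rm=np.array(m["R"]);t=np.array(m["t"])
for r in bot.trace("can_a","wrist")[:4]:
    vs,us=np.nonzero(r["mask"]&(d>0))
    if len(vs)==0: continue
    a=(us-K[0,2])/K[0,0];b=(vs-K[1,2])/K[1,1];th=np.hypot(a,b)+1e-9
    ray=np.stack([a/th*np.tan(th),b/th*np.tan(th),np.ones_like(a)],1)*d[vs,us][:,None]
    P=(ray-t)@Rm;Q=P[(P[:,2]>.02)&(P[:,2]<.145)]
    print(round(r["score"],2),np.round(r["at"]),len(Q),np.percentile(Q,2,axis=0),np.percentile(Q,98,axis=0))
E
python3 wr.py
```

```text
0.98 [154. 195.] 2198 [0.6135 0.1564 0.0287] [0.6601 0.203  0.1333]
0.84 [331. 191.] 2119 [ 0.6197 -0.082   0.0297] [ 0.6661 -0.0357  0.1334]
0.82 [245. 186.] 2095 [0.6275 0.0328 0.0317] [0.6744 0.0783 0.1334]
```

View pics/w1.png

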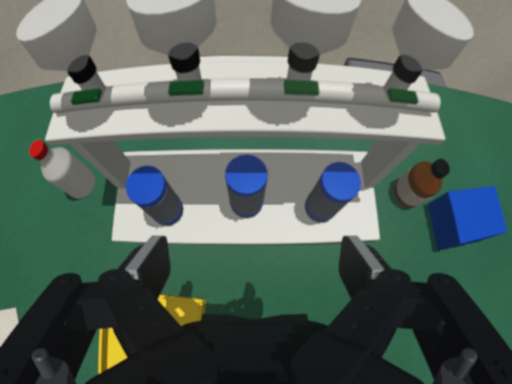

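The wrist view agrees with the top camera: cans at pixels (154,195), (245,186) and (331,191), with the shelf just above and behind the caps. The middle can is at (0.653, 0.056). I'll go to the front of it.

```bash
python3 -m pendant '[[0.0854,-0.0165,-0.0017,0.033,0],[0.0854,-0.0165,-0.0017,0.033,0],[0.0854,-0.0165,-0.0017,0.033,0],[0.0854,-0.0165,-0.0017,0.033,0],[0.0854,-0.0165,-0.0017,0.033,0],[0.0854,-0.0165,-0.0017,0.033,0],[0.0854,0,0,0,0]]'; python3 st.py 0.653 0.056 0.097
```

```text
t: 7.68
eef_pos: [0.4629, 0.0516, 0.3324]
tool_rot: [0.017, 0.959, -0.001, 0.284]
contact_force: [-0.2, 0.5, 0.4]
gripper_width: 0.998
grasp_force: 0.0
q [ 0.1418  0.1727 -0.4877  2.2794  1.0772  0.3241 -2.8643] G [0.5474 0.0464 0.2026] 
 [[ 0.8381  0.0077  0.5454]
 [-0.012  -0.9994  0.0326]
 [ 0.5453 -0.0339 -0.8376]] F [-0.2482  0.465   0.4226] [ 0.0458  0.5248 -0.0494]
tool shift [ 0.031  -0.0144  0.1457]
```

```bash
python3 -m pendant '[[0.0854,0.014,-0.003,0.009,0],[0.0854,0.014,-0.003,0.009,0],[0.0854,0.014,-0.003,0.009,0],[0.0854,0,0,0,0]]'; python3 st.py 0.60 0.056 0.097
```

```text
t: 8.02
eef_pos: [0.5152, 0.0609, 0.3353]
tool_rot: [0.015, 0.958, -0.002, 0.287]
contact_force: [1.0, 0.0, 0.2]
gripper_width: 0.998
grasp_force: 0.0
q [ 0.1535  0.2563 -0.5042  2.1688  1.0658  0.3633 -2.8209] G [0.6005 0.0562 0.206 ] 
 [[ 0.835   0.0055  0.5502]
 [-0.0121 -0.9995  0.0283]
 [ 0.5501 -0.0303 -0.8345]] F [1.027  0.003  0.2483] [0.0598 0.54   0.0188]
tool shift [-0.0604 -0.0029  0.0907]
```

```bash
cat > fk.py <<'E'
import numpy as np
from scipy.spatial.transform import Rotation as R
from scipy.optimize import least_squares
D=[([1.039,.477,.022,1.555,-.0115,1.109,-.083],[.278,-.615,.405],[0,.978,.21,0]),
([.633,.006,-.087,1.822,-.001,1.312,-1.012],[.359,-.291,.555],[0,1,.006,.001]),
([.5222,-.0755,-.5559,1.2673,-.0422,1.9128,-1.6131],[.3948,-.0166,.8448],[-.0003,.9999,.0026,.0127]),
([.9357,-.1016,-.8665,1.2089,-.0861,1.9152,-1.5419],[.3831,-.0214,.8709],[.0008,.99915,-.0036,.041]),
([.9318,-.1481,-.828,1.3751,-.119,1.7826,-1.4986],[.388,-.02,.8104],[.0006,.99914,-.0013,.0414]),
([1.1892,-.0687,-1.1194,.958,-.0785,1.9152,-1.549],[.3791,-.0186,.9654],[.0028,.98899,-.001,.1479]),
([1.2965,-.0629,-1.208,.7541,-.0885,1.9152,-1.5497],[.3476,-.0162,1.0453],[.0052,.9698,-.0011,.2438]),
([1.4958,-.0489,-1.407,.6121,-.0822,1.9152,-1.5537],[.3231,-.0147,1.0932],[.0066,.9522,-.0018,.3053]),
([.4791,-.3357,-.4377,1.5528,-.1359,1.298,-1.5497],[.3598,.0134,.8247],[.011,.956,.002,.292]),
([.5905,-.0429,-.8674,2.1651,.3329,.4574,-2.1103],[.4442,.055,.4488],[.011,.956,.002,.293]),
([.1418,.1727,-.4877,2.2794,1.0772,.3241,-2.8643],[.4629,.0516,.3324],[.017,.959,-.001,.284]),
([.1535,.2563,-.5042,2.1688,1.0658,.3633,-2.8209],[.5152,.0609,.3353],[.015,.958,-.002,.287])]
Rz=lambda a:R.from_euler('z',a);Ry=lambda a:R.from_euler('y',a)
def fk(p,q,s):
    T=Rz(p[0]+s[0]*q[0]);x=np.array([0,0,p[1]])
    for i,(f,l,e) in enumerate([(Ry,p[2],p[3]),(Rz,0,0),(Ry,p[4],p[5]),(Rz,0,0),(Ry,p[6],p[7]),(Rz,0,0)]):
        T=T*f(s[i+1]*q[i+1])
        if i in(0,2,4): x=x+T.apply([e if i!=0 else 0,0,0])*0
        if i==1: x=x+T.apply([p[3],0,p[2]])
        if i==3: x=x+T.apply([p[5],0,p[4]])
        if i==5: x=x+T.apply([0,0,p[6]])
    return x+0*T.apply([0,0,0]),T*Rz(p[8])
def res(p,s):
    r=[]
    for q,t,w in D:
        x,T=fk(p,q,s);r+=[*(10*(x-t)),*(T.inv()*R.from_quat([w[1],w[2],w[3],w[0]])).as_rotvec()]
    return r
def fit():
    best=None
    import itertools
    for s in itertools.product((1,-1),repeat=4):
        S=[s[0],1,s[1],1,s[2],1,s[3]]
        for y in(0,3.1):
            o=least_squares(res,[0,.35,.4,0,.4,0,.1,0,y],args=(S,),max_nfev=60)
            if best is None or o.cost<best[0]: best=(o.cost,o.x,S)
    return best
if __name__=="__main__":
    c,p,S=fit();print(c,np.round(p,4),S);r=np.abs(res(p,S)).reshape(-1,6);print(np.round(r.max(1),3));np.savez("fk.npz",p=p,S=S)
E
timeout 200 python3 fk.py
```

```text
0.10212024174009482 [-0.1265  0.2562  0.5611 -0.0187  0.4763 -0.014   0.1518 -2.688   1.4554] [-1, 1, -1, 1, -1, 1, -1]
[0.217 0.112 0.089 0.053 0.082 0.058 0.06  0.073 0.172 0.08  0.1   0.07 ]
```

```bash
cat > ik.py <<'E'
from fk import *
S=np.array([-1,1,-1,1,-1,1,-1])
def F(p,q):
    q=np.array(q)*S+np.r_[p[6:12],p[12]]
    T=Rz(q[0]);x=np.array([0,0,p[0]])
    T=T*Ry(q[1])*Rz(q[2]);x=x+T.apply([p[2],p[13],p[1]])
    T=T*Ry(q[3])*Rz(q[4]);x=x+T.apply([p[4],p[14],p[3]])
    T=T*Ry(q[5])*Rz(q[6]);x=x+T.apply([0,0,p[5]])
    return x,T
def rs(p):
    r=list(.05*np.array(p[[2,4,6,7,8,9,10,11,13,14]]))
    for q,t,w in D:
        x,T=F(p,q);r+=[*(10*(x-t)),*(T.inv()*R.from_quat([w[1],w[2],w[3],w[0]])).as_rotvec()]
    return r
o=least_squares(rs,[.256,.56,0,.476,0,.15,-.12,0,0,0,0,0,1.45,0,0]);p=o.x
print(o.cost,np.round(p,3),np.round(np.abs(o.fun[10:]).reshape(-1,6).max(1),3))
lo=np.array([-2.96,-.34,-1.41,.24,-1.37,.17,-2.96]);hi=np.array([2.96,2.1,1.46,2.44,4.51,1.92,2.96])
def ik(G,tilt,flip,n=8):
    rng=np.random.default_rng(0);best=None
    T0=R.from_euler('y',-tilt)*R.from_quat([1,0,0,0])*Rz(np.pi if flip else 0)
    x0=np.array(G)-.155*T0.apply([0,0,1])
    def f(q): x,T=F(p,q);return [*(10*(x-x0)),*(T.inv()*T0).as_rotvec()]
    for _ in range(n):
        s=least_squares(f,np.clip(rng.uniform(np.maximum(lo,-1.4),np.minimum(hi,2)),lo+.01,hi-.01),bounds=(lo,hi),max_nfev=80)
        if best is None or s.cost<best.cost: best=s
        if best.cost<1e-5: break
    return best
if __name__=="__main__":
    for G in([.653,.056,.097],[.645,-.059,.097],[.639,.18,.097],[.47,.205,.09],[.44,.205,.09],[.44,.205,.15]):
        for fl in(0,1):
            b=ik(G,.58,fl);print(G,fl,"%.5f"%b.cost,np.round(b.x,2))
E
timeout 300 python3 ik.py
```

```text
0.03906547967835422 [ 2.580e-01  5.460e-01 -1.400e-02  4.780e-01  1.000e-03  1.390e-01
 -4.000e-03 -7.000e-03 -6.000e-02 -2.000e-02  1.700e-02  1.300e-02
  1.513e+00 -2.500e-02 -5.000e-03] [0.072 0.092 0.049 0.052 0.059 0.047 0.032 0.064 0.124 0.072 0.051 0.054]
[0.653, 0.056, 0.097] 0 0.00000 [ 0.01  0.49 -0.28  2.13  1.73  0.17  2.84]
[0.653, 0.056, 0.097] 1 0.00000 [ 0.77  0.96 -1.41  2.13  1.78  0.95  0.01]
[0.645, -0.059, 0.097] 0 0.00000 [ 0.98  0.89 -1.35  2.15  1.74  0.74 -2.96]
[0.645, -0.059, 0.097] 1 0.00000 [ 0.46  0.52 -0.55  2.15  1.77  0.17 -0.1 ]
[0.639, 0.18, 0.097] 0 0.00000 [-0.22  0.51 -0.3   2.1   1.54  0.32  2.83]
[0.639, 0.18, 0.097] 1 0.00000 [ 0.37  0.75 -1.12  2.1   1.69  0.8  -0.24]
[0.47, 0.205, 0.09] 0 0.00000 [-1.04  0.41  0.4   2.4   2.01  0.17  2.03]
[0.47, 0.205, 0.09] 1 0.00000 [ 0.38  0.79 -1.41  2.4   1.74  1.09 -0.58]
[0.44, 0.205, 0.09] 0 0.00068 [-0.69  0.34 -0.08  2.44  1.69  0.36  2.34]
[0.44, 0.205, 0.09] 1 0.00068 [ 0.05  0.46 -0.96  2.44  1.66  0.71 -0.7 ]
[0.44, 0.205, 0.15] 0 0.00000 [-1.73  0.53  1.2   2.39 -1.06  0.17 -1.24]
[0.44, 0.205, 0.15] 1 0.00000 [ 0.23  0.31 -1.14  2.41  1.45  0.66 -0.48]
```

The kinematic fit shows joint 7 is almost at its limit here. A half turn of the tool gives the same grasp in mid-range, so I'll back off a little and turn −180°.

```bash
python3 -m pendant '[[0.0854,-0.016,0,-0.03,0],[0.0854,-0.016,0,-0.03,0],[0.0854,0,0,0,-7.1],[0.0854,0,0,0,-7.1],[0.0854,0,0,0,-7.1],[0.0854,0,0,0,-7.1],[0.0854,0,0,0,-7.1],[0.0854,0,0,0,-7.1],[0.0854,0,0,0,-7.1],[0.0854,0,0,0,-7.1],[0.0854,0,0,0,-7.1],[0.0854,0,0,0,-7.1]]' | head -3;  python3 -m pendant '[[0.0854,0,0,0,-7.1],[0.0854,0,0,0,-7.1],[0.0854,0,0,0,-7.1],[0.0854,0,0,0,-7.1],[0.0854,0,0,0,-7.1],[0.0854,0,0,0,-7.1],[0.0854,0,0,0,-7.1],[0.0854,0,0,0,-7.1],[0.0854,0,0,0,-7.1],[0.0854,0,0,0,-7.1],[0.0854,0,0,0,-7.1],[0.0854,0,0,0,-7.1]]';python3 st.py 0.60 0.056 0.14
```

```text
t: 9.02
eef_pos: [0.4521, 0.0618, 0.3666]
tool_rot: [0.18, 0.779, 0.558, 0.222]
t: 10.02
eef_pos: [0.4521, 0.0619, 0.3666]
tool_rot: [0.283, 0.196, 0.938, 0.042]
contact_force: [0.0, 0.3, -0.9]
gripper_width: 0.996
grasp_force: 0.0
q [ 0.4848  0.1393 -0.8679  2.2455  0.9301  0.4103  0.0143] G [0.5369 0.0568 0.2369] 
 [[-0.7631  0.3912 -0.5145]
 [ 0.344   0.9197  0.189 ]
 [ 0.5471 -0.0328 -0.8364]] F [ 0.0495  0.3394 -0.9393] [0.0351 0.6179 0.0032]
tool shift [0.0014 0.0027 0.1156]
```

```bash
python3 -m pendant '[[0.0854,0,0,0,-7.1],[0.0854,0,0,0,-7.1],[0.0854,0,0,0,-7.1],[0.0854,0,0,0,-1.2],[0.0854,0.003,0,0.03,0],[0.0854,0.003,0,0.03,0],[0.0854,0.003,0,0.03,0],[0.0854,0.003,0,0.03,0],[0.0854,0,0,0,0]]';python3 st.py 0.653 0.056 0.097
```

```text
t: 10.77
eef_pos: [0.5074, 0.0575, 0.256]
tool_rot: [0.282, 0.014, 0.959, -0.012]
contact_force: [-0.5, -0.7, 0.2]
gripper_width: 0.999
grasp_force: 0.0
q [ 0.3215  0.4484 -0.7203  2.2255  1.6113  0.4623 -0.1998] G [0.5912 0.0525 0.1257] 
 [[-0.8405  0.0203 -0.5415]
 [ 0.0343  0.9993 -0.0159]
 [ 0.5408 -0.0319 -0.8406]] F [-0.4912 -0.6555  0.1876] [ 0.0353  0.6369 -0.0068]
tool shift [-0.0363  0.006   0.0574]
```

```bash
python3 -m pendant '[[0.0854,0,0.003,0.02,0],[0.0854,0,0.003,0.02,0],[0.0854,-0.012,0,0.006,0],[0.0854,-0.012,0,0.006,0],[0.0854,-0.012,0,0.006,0],[0.0854,0,0,0,0]]' 40;python3 st.py 0.653 0.056 0.097
```

```text
t: 11.27
eef_pos: [0.571, 0.062, 0.2337]
tool_rot: [0.287, 0.014, 0.958, -0.012]
contact_force: [0.4, 0.2, 0.9]
gripper_width: 0.997
grasp_force: 0.0
q [ 0.285   0.5671 -0.6774  2.099   1.6417  0.4882 -0.1632] G [0.6561 0.0571 0.1042] 
 [[-0.835   0.0198 -0.5499]
 [ 0.0339  0.9993 -0.0156]
 [ 0.5492 -0.0317 -0.8351]] F [0.4282 0.1516 0.9307] [0.019  0.5004 0.0317]
tool shift [ 0.0066 -0.0011  0.0044]
```

```bash
python3 -m pendant '[[0.0854,0.0066,-0.001,0.0044,0],[0.03,0,0,0,0],[0.03,0,0,0,0],[0.03,0,0,0,0],[0.03,0,0,0,0],[0.03,0,0,0,0],[0.03,0,0,0,0],[0.03,0,0,0,0],[0.03,0,0,0,0],[0.03,0,0,0,0]]' 40;python3 st.py
python3 -m pendant '[[0.03,-0.003,0,-0.0045,0],[0.03,-0.003,0,-0.0045,0],[0.03,0,0,0,0],[0.03,0,0,0,0],[0.03,0,0,0,0]]' 40; for i in 1 2 3; do python3 -m pendant '[[0.03,0,0,0,0]]' | grep force;done; python3 st.py
```

```text
t: 12.1
eef_pos: [0.5652, 0.0619, 0.2246]
tool_rot: [0.285, 0.012, 0.958, -0.013]
contact_force: [-3.9, -0.5, 7.5]
gripper_width: 0.609
grasp_force: 41.0
q [ 0.284   0.5789 -0.6777  2.1141  1.6858  0.4935 -0.2038] G [0.6499 0.0572 0.0949] 
 [[-0.8369  0.015  -0.5471]
 [ 0.0293  0.9994 -0.0175]
 [ 0.5466 -0.0307 -0.8369]] F [-3.9472 -0.5184  7.538 ] [-0.1371  0.6126 -0.07  ]
t: 12.52
eef_pos: [0.565, 0.0617, 0.2338]
tool_rot: [0.284, 0.012, 0.959, -0.012]
contact_force: [0.5, -0.2, -4.5]
gripper_width: 0.602
grasp_force: 42.9
contact_force: [0.4, -0.7, -4.8]
grasp_force: 42.9
contact_force: [-0.2, 0.4, -3.6]
grasp_force: 42.9
contact_force: [-0.9, -1.2, -5.9]
grasp_force: 42.9
q [ 0.2844  0.5594 -0.6765  2.1101  1.637   0.4835 -0.1604] G [0.6497 0.0572 0.104 ] 
 [[-0.8381  0.0151 -0.5453]
 [ 0.0291  0.9994 -0.0172]
 [ 0.5448 -0.0303 -0.838 ]] F [-0.8546 -1.2138 -5.8769] [ 0.0728  1.1277 -0.022 ]
```

The wrist carries about 4.7 N (0.48 kg) with the can clear of the board, so the middle one is the heavy one. Next: lift a little more, draw it out and head for the tray.

```bash
python3 -m pendant '[[0.03,-0.0035,0,-0.005,0],[0.03,-0.0035,0,-0.005,0],[0.03,0.012,0,-0.008,0],[0.03,0.014,0,-0.009,0],[0.03,0.014,0,-0.009,0],[0.03,0.014,0,-0.009,0],[0.03,0.014,0,-0.009,0],[0.03,0.014,0,-0.009,0],[0.03,0.012,0,-0.008,0],[0.03,0,0,0,0]]' 60;python3 st.py 0.465 0.2 0.16
```

```text
t: 13.6
eef_pos: [0.4509, 0.0655, 0.2455]
tool_rot: [0.283, 0.01, 0.959, -0.012]
contact_force: [-1.0, 0.5, -3.6]
gripper_width: 0.596
grasp_force: 63.5
q [ 0.3158  0.4119 -0.765   2.3464  1.7454  0.4912 -0.401 ] G [0.5351 0.0609 0.1154] 
 [[-0.8394  0.013  -0.5434]
 [ 0.0269  0.9995 -0.0177]
 [ 0.5429 -0.0295 -0.8393]] F [-0.983   0.4617 -3.5631] [0.039  1.2748 0.0323]
tool shift [ 0.0364  0.1363 -0.0796]
```

```bash
python3 -m pendant '[[0.03,0.006,0.01,-0.018,0],[0.03,0.006,0.018,-0.018,0],[0.03,0.006,0.023,-0.014,0],[0.03,0.006,0.023,-0.01,0],[0.03,0.006,0.023,-0.01,0],[0.03,0.006,0.023,-0.01,0],[0.03,0,0.015,0,0],[0.03,0,0,0,0]]';python3 st.py 0.465 0.2 0.12
```

```text
t: 14.27
eef_pos: [0.3839, 0.2076, 0.2924]
tool_rot: [0.285, 0.009, 0.958, -0.009]
contact_force: [1.2, 1.1, -4.5]
gripper_width: 0.597
grasp_force: 65.3
q [ 0.0534  0.3219 -0.9302  2.3258  1.369   0.6915 -0.3994] G [0.4686 0.204  0.1627] 
 [[-0.837   0.0123 -0.547 ]
 [ 0.0229  0.9997 -0.0125]
 [ 0.5467 -0.023  -0.837 ]] F [ 1.2297  1.1237 -4.5148] [0.2451 1.1178 0.1096]
tool shift [ 0.0263 -0.0035  0.0339]
```

Run:
```python
from st import *
s,_=bot.read_camera("scene");t,dt=bot.read_camera("top");m=bot.camera_model("top")
for r in bot.trace("can_a","top")[:4]:
    vs,us=np.nonzero(r["mask"]&(dt>0));P=np.array([back("top",m,u,v,dt[v,u]) for u,v in zip(us,vs)])
    print(round(r["score"],2),np.percentile(P,2,axis=0),np.percentile(P,98,axis=0))
cv2.imwrite("pics/b2.png",np.hstack([cv2.resize(s[60:260,150:350],(400,400)),cv2.resize(t[120:320,120:320],(400,400))]))
```

```text
0.8 [0.6154 0.1574 0.0146] [0.6606 0.202  0.137 ]
0.69 [0.4528 0.1765 0.1739] [0.4975 0.2238 0.2052]
0.48 [ 0.6222 -0.0833  0.0327] [ 0.6686 -0.0369  0.1363]
```

View pics/b2.png

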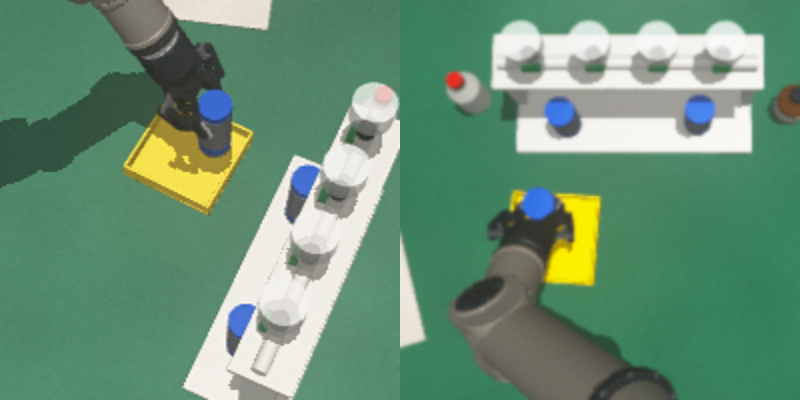

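The composite shows the can held upright over the tray. From depth it is at (0.475, 0.200), foot about 83 mm up; the two light cans haven't moved. Lowering now.

```bash
python3 -m pendant '[[0.03,0.006,0,0.0066,0],[0.03,0.006,0,0.0066,0],[0.03,0.006,0,0.0066,0],[0.03,0.006,0,0.0066,0],[0.03,0.006,0,0.0066,0],[0.03,0,0,0,0]]';python3 st.py
python3 -m pendant '[[0.03,0.005,0,0.0055,0],[0.03,0.005,0,0.0055,0],[0.03,0,0,0,0]]';python3 st.py
```

```text
t: 14.92
eef_pos: [0.3766, 0.2012, 0.2456]
tool_rot: [0.283, 0.012, 0.959, -0.013]
contact_force: [0.0, -0.8, -5.4]
gripper_width: 0.596
grasp_force: 65.4
q [-0.0022  0.4304 -0.8928  2.374   1.5547  0.7451 -0.6006] G [0.4607 0.1961 0.1155] 
 [[-0.8395  0.0157 -0.5432]
 [ 0.0309  0.9993 -0.0189]
 [ 0.5425 -0.0326 -0.8394]] F [ 0.0308 -0.7945 -5.4305] [ 0.1064  1.1755 -0.0436]
t: 15.17
eef_pos: [0.3744, 0.2016, 0.2318]
tool_rot: [0.284, 0.012, 0.959, -0.013]
contact_force: [-1.1, -0.4, -5.8]
gripper_width: 0.596
grasp_force: 65.4
q [-0.0186  0.468  -0.8853  2.3846  1.6106  0.7685 -0.6597] G [0.4587 0.1967 0.1018] 
 [[-0.8387  0.0156 -0.5443]
 [ 0.0304  0.9994 -0.0182]
 [ 0.5437 -0.0318 -0.8387]] F [-1.0803 -0.4479 -5.7967] [0.0867 1.1486 0.0314]
```

```bash
for i in 1 2 3; do python3 -m pendant '[[0.03,0.0013,0,0.0021,0],[0.03,0.0013,0,0.0021,0],[0.03,0,0,0,0]]' | grep -E "eef|contact"; done; python3 -m pendant '[[0.03,0,0,0,0]]'
```

```text
eef_pos: [0.3748, 0.2023, 0.2276]
contact_force: [-0.2, 0.2, -4.8]
eef_pos: [0.3747, 0.2022, 0.2223]
contact_force: [0.0, 1.0, -4.6]
eef_pos: [0.375, 0.2024, 0.2177]
contact_force: [0.9, -0.2, -1.8]
t: 16.0
eef_pos: [0.3751, 0.2024, 0.2178]
tool_rot: [0.285, 0.012, 0.958, -0.012]
contact_force: [1.3, 0.6, -2.4]
gripper_width: 0.6
grasp_force: 65.6
```

Contact is starting, so down 2 mm more and then open.

```bash
python3 -m pendant '[[0.03,0.0008,0,0.0012,0],[0.03,0,0,0,0],[0.03,0,0,0,0]]'| grep -E "eef|contact"; python3 -m pendant '[[0.055,0,0,0,0],[0.06,0,0,0,0],[0.0854,0,0,0,0],[0.0854,0,0,0,0],[0.0854,0,0,0,0],[0.0854,0,0,0,0],[0.0854,0,0,0,0]]'; python3 st.py
```

```text
eef_pos: [0.3751, 0.2026, 0.2174]
contact_force: [-5.9, -2.6, 14.2]
t: 16.83
eef_pos: [0.3748, 0.2023, 0.2162]
tool_rot: [0.285, 0.012, 0.959, -0.012]
contact_force: [0.7, 0.0, -0.2]
gripper_width: 0.999
grasp_force: 0.0
q [-0.0334  0.5135 -0.8748  2.3905  1.6719  0.7953 -0.7163] G [0.4593 0.1976 0.0863] 
 [[-0.8378  0.015  -0.5458]
 [ 0.0291  0.9994 -0.0171]
 [ 0.5452 -0.0302 -0.8378]] F [ 0.7141  0.0342 -0.2421] [ 0.052   0.529  -0.0015]
```

```bash
python3 -m pendant '[[0.0854,-0.003,0,-0.01,0],[0.0854,-0.005,0,-0.015,0],[0.0854,-0.006,0,-0.02,0],[0.0854,-0.006,0,-0.02,0],[0.0854,-0.006,0,-0.02,0],[0.0854,-0.006,0,-0.02,0],[0.0854,-0.006,0,-0.025,0],[0.0854,-0.006,0,-0.025,0],[0.0854,0,0,-0.025,0],[0.0854,0,0,-0.025,0],[0.0854,0,0,0,0],[0.0854,0,0,0,0]]'
python3 - <<'E'
from st import *
s,_=bot.read_camera("scene");t,dt=bot.read_camera("top");m=bot.camera_model("top")
for n in ["can_a","wash_bottle","amber_bottle","glove_box"]:
  for r in bot.trace(n,"top")[:3]:
    vs,us=np.nonzero(r["mask"]&(dt>0));P=np.array([back("top",m,u,v,dt[v,u]) for u,v in zip(us,vs)])
    print(n,round(r["score"],2),np.percentile(P,2,axis=0),np.percentile(P,98,axis=0))
print(bot.get_obs()["contact_force"])
cv2.imwrite("pics/b3.png",np.hstack([cv2.resize(s[60:260,150:350],(400,400)),cv2.resize(t[120:320,120:320],(400,400))]))
E
```

```text
t: 17.83
eef_pos: [0.2996, 0.2079, 0.4131]
tool_rot: [0.287, 0.012, 0.958, -0.013]
contact_force: [1.0, 0.6, 0.1]
gripper_width: 1.002
grasp_force: 0.0
can_a 0.73 [ 0.6222 -0.0812  0.0472] [ 0.6661 -0.0398  0.1368]
can_a 0.56 [0.6155 0.1573 0.0118] [0.6649 0.2054 0.1375]
can_a 0.56 [0.4416 0.1723 0.0247] [0.4885 0.2208 0.1299]
wash_bottle 0.53 [0.6619 0.3319 0.0093] [0.7179 0.3818 0.1534]
amber_bottle 0.53 [ 0.6478 -0.258   0.0111] [ 0.698  -0.2038  0.1227]
glove_box 0.92 [ 0.5701 -0.4063  0.0062] [ 0.6633 -0.2778  0.0751]
glove_box 0.25 [ 0.5938 -0.1514  0.0061] [0.744  0.2706 0.3544]
[0.1955 0.6355 0.1008]
```

View pics/b3.png

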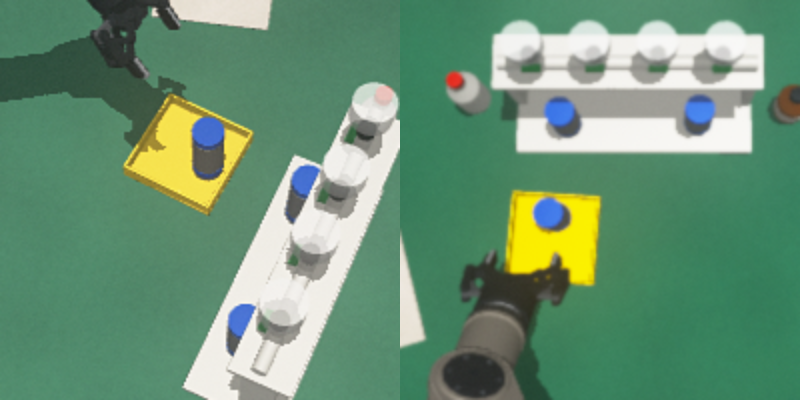

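The can stands upright at (0.465, 0.197), within the tray (offset about +35 mm, −6 mm) with its cap near 0.127 m. The arm is clear and nothing else has moved.

```bash
python3 -c "
from station import bot
print(bot.hand_in())"
```

```text
the job is handed in; nothing more can be done
None
```

The middle canister was the heavy one (about 0.48 kg on lifting); it now stands upright in the yellow tray, the other two canisters and the bystanders look unmoved in the final images, and the job is handed in, though no verdict came back; I lifted only the middle one, since its reading already ruled out a light canister.

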